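# Load the test box and slide its guard shut

### The job

Stand the brass relief valve upright on the test port inside the open pressure-test box, pushed right down onto its seat, and let it go. Then slide the clear guard along its rails, over the valve, until it is fully home against the yellow end frame and the catch holds it there; push it steadily, feeling the catch give, without slamming or forcing it against the frame. Leave the other things on the bench alone.

Things in the scene. Friction and masses are not known exactly. Their poses are not given: they have to be found in the camera images.
- valve_grip (a point): Brass relief valve, loose, 0.4 kg, upright on the bench on either side of the box, 85 mm tall. Point: on its axis 60 mm above its foot, mid grip zone (round barrel 32 mm dia, 34 to 78 mm up; red cap above). z up its axis. Below: hex body, outlet sticking out 35 mm along its x 25 mm up, round foot 44 mm dia with a bore 24 mm dia, 18 mm deep.
- port (a point): Test port in the box: steel spigot 21 mm dia, 14 mm tall, tapered tip, on a flat aluminium block. Point: on its axis at its foot, on the block's top, 35 mm above the bench. The seated valve's foot rests here (grip point then 60 mm above), any turn about vertical; its top is then 6 mm under the guard. A valve left on the spigot's tip blocks the guard.
- case: Grey steel pressure-test box, fixed, 227 (x) by 460 (y) by 139 mm tall, open-topped over its -y half (opening about 175 by 190 mm). Origin: centre of underside. y axis: the guard's track; yellow end frame at the -y end; the guard opens towards +y. A gauge and coupling stick out 50 mm from its +x side, below 125 mm.
- hatch: Sliding guard: clear sheet in aluminium frame, 200 by 200 by 8 mm, 0.6 to 1 kg, captive in greased rails (1.5 mm play), slides along y, closes towards -y; sliding takes about 1 to 3 N. Origin: middle of its leading (-y) edge, mid-thickness, 130 mm above the bench; the guard lies on the +y side. A steel tongue with a 9 mm wide arrow head sticks 20 mm out in front.
- bar (a point): Centre of the guard's black D-handle: round bar 12 mm thick, 100 mm long along the guard's x, its centre 35 mm above the guard's top (169 mm above the bench), 150 mm behind the leading edge (+y). May be gripped from above or pushed from its +y side.
- jamb: Yellow end frame at the box's -y end; y points to the guard, origin in the guard's plane. On it, in slots, is bolted the striker: stop bar with black rubber face across the box and, in its middle, a sprung double-ball catch. The stop face lies anywhere from 8 mm before to 8 mm beyond the origin (y +8 to -8 mm): the reading does not tell, feel for it. Must not be pressed or struck with over 30 N.
- tin: Bystander: round tin, red label, 66 mm diameter, 70 mm tall. Origin: centre of its underside.
- wrench: Bystander: steel wrench lying on the bench. Origin under its middle, length along its x.
- elbow: Bystander: brass elbow fitting, 47 mm tall, standing on the bench. Origin: centre of its underside.
- catch (a point): Middle of the catch for a striker in mid-slot; the real balls are up to 8 mm nearer or further. The guard's tongue meets the balls about 7 mm before home: the push rises by 8 to 14 N, the balls give way only about 2 mm before home, then the push drops and they draw the guard against the stop bar and hold it there. Stop sooner and it pushes the guard back out or leaves it ajar.
Things that resemble listed ones, but are neither listed nor needed, are in the scene too. What is shaped like the part that bears valve_grip but blue or purple is not meant.

How it is judged:
By the outcome, as a careful person would: the job done as asked, in the order asked, and still so for the second after the job is handed in, with the robot touching nothing.
It also fails if it takes over 72 s, if anything falls off the work surface, if the arm or the gripper's body presses on something with over 40 N, if the wrist force passes 120 N, or if a joint passes its speed limit or range.

### The arm

A 6-joint arm with a two-finger parallel gripper is mounted at the origin on the work surface. World frame = base frame: x ahead of the robot, y to its left, z up, the work surface at z = 0. Lengths are in m, angles in rad, forces in N, time in s.
With the tool pointing down it reaches from about 0.4 to 0.825 m from the base axis. Payload 7 kg.
Tool frame: the origin (TCP) lies at the very end of the fingers, on their centre line; the grasp point (between the pads) lies 19 mm behind it; y points along the fingers, z is the direction in which the jaws open and shut, and the axes are right-handed (so a half turn about y gives the same grasp; the last joint's range is limited). The gripper opens to 88 mm and grips with 3 to 60 N. Pads are 19 mm wide; open, the fingers measure 130 mm over their backs; the gripper's body (78 mm by 193 mm) begins 47 mm behind the grasp point.
Start: joints at [-0.865, 0.359, 0.012, 0, -1.224, -0.288], TCP at [0.274, -0.617, 0.227] pointing down, gripper open.
Joint ranges: [-3.07, 3.07], [-1.43, 2.12], [-1.02, 1.25], [-3.03, 1.67], [-3.05, -0], [-3.03, 3.03]. Speed limits (rad/s): [2.39, 2.39, 3.01, 3.14, 3.14, 3.14].

### API

Orientations are given as [roll, pitch, yaw] about the fixed x, y, z axes, in that order (R = Rz(yaw) Ry(pitch) Rx(roll)).
In Python, from station import get_state, grab_frame, job_done, regions_of gives the robot as it stands.
- The arm moves only by the tool drive_tool, never from a script. Its argument "rows" is a list of rows, each a list of 3 entries, a list of its own where there are three numbers: the shift along the world's x, y, z as a fraction of full scale, then the turn about the world's z as a fraction of full scale, then the opening, from 0 (shut) to 1 (fully open). A call has 1 to 12 rows; each row is the pose to reach, as a shift and turn from the pose commanded when the call began; what a row does not reach only later rows make up. Full scale, the value 1, is 30 cm for a shift and 90 degrees for a turn. A row lasts 1/10 s, in which the tool goes at most 50 mm and 8.59 degrees, less where a joint would pass 70% of its speed; a pose out of reach is approached as far as the arm can. A call with a number of a shift or a turn outside -1 to 1 is refused whole. A call with a gripper value outside its range is refused whole. The fingers move at their own pace and stop on an object; "newtons" is the grip in N (left out, the last holds). Time passes only in rows, so rows that repeat a pose let the fingers close. It gives the time, the measured TCP pose, the force and the opening at its end, in the units of the state.
- get_state(): the state, without advancing time (a new reading comes with each control period).
- grab_frame(name): name is "scene" or "top" or "wrist"; returns a dict with "img" (384x512x3 uint8, blue, green, red), "fx", "fy", "cx", "cy" (pixels), "k1" (the pictures are not rectified: a ray, as slopes to the right and down, at radius r is drawn at 1 + k1 r^2 times it, then the intrinsics apply), "T" (4x4, takes a point from camera to world coordinates); the wrist camera has in their place "hand_eye" (4x4, takes a point from camera to tool coordinates, whose origin is the TCP and whose axes are the tool frame's). Camera axes: x right, y down, z forward; pixel columns grow to the right and rows downward; lengths in m; the calibration is good to about 2 mm. A picture is of the moment at which its call begins: read the wrist's pose just before it. There is no depth.
- job_done(): hands the job in, once; it reports no verdict.
Trained networks look in a picture, given as the dict that the camera call returned (one of the last four; its "shot" number tells which), for a name from the list of things; names that differ only in an ending like _2 or _b are one class to them, and where a whole thing is asked for, a point or a joint stands for the part that bears it (a point fixed in the world has none). Each returns a list of dicts, best first, with "confidence" (0 to 1); they miss things now and then, are a little off and sometimes report something else, mostly with a low value. They report only what shows in the picture. A call takes as long as a camera call. They do not tell look-alikes from the thing itself.
- regions_of(picture, thing): "pixels" (384x512 bool, what is visible of it) and "box" ([left, top, right, bottom] in pixels, round what is visible of it).
The state is a dict: "t": time; "q": joint angles; "qd": joint speeds; "joint_efforts": joint torques, N m; "eef_pos": TCP position; "ee_rot": TCP orientation; "force": force on the tool from outside, world axes, zero at the start; "moment": the same for the moment, N m; "width": finger opening in m.
Only numpy, scipy, OpenCV 4.12 (cv2) and the standard library are available. Lean on these libraries where they do the work, as an engineer would, in place of code of your own. Each camera call takes 0.05 s, during which the arm holds its last target. There are 200 camera calls.

## Working session

There is one attempt and no reset: what is moved stays moved. The work goes in short steps, Python scripts to look and compute and a tool call to move; the robot and the scene stay as the last step left them, time stands still between calls to the robot, and variables do not carry over. Pictures are saved under pics/ and viewed, about 8 in all and at most 12, crops included, and the job is handed in when it is done.

Besides the shell and the picture viewer there is one more tool, called in YAML: its name, and indented under it one key for each argument. drive_tool: Moves the arm, as the interface text tells. Its arguments: {"type":"object","properties":{"rows":{"type":"array"},"newtons":{"type":"number"}},"required":["rows"]}

```bash
mkdir -p pics; cat > h.py <<'E'
import numpy as np, cv2
from station import get_state, grab_frame, job_done, regions_of
from scipy.spatial.transform import Rotation as R
def camT(f, s=None):
    if "T" in f: return np.array(f["T"])
    T=np.eye(4); T[:3,:3]=R.from_euler('xyz',s["ee_rot"]).as_matrix(); T[:3,3]=s["eef_pos"]
    return T@np.array(f["hand_eye"])
def K(f): return np.array([[f["fx"],0,f["cx"]],[0,f["fy"],f["cy"]],[0,0,1]],float), np.array([f["k1"],0,0,0],float)
def ray(f,uv,T):
    k,d=K(f); p=cv2.undistortPoints(np.array([[uv]],float),k,d)[0,0]
    return T[:3,3], T[:3,:3]@np.array([p[0],p[1],1])
def onz(f,uv,z,T):
    o,d=ray(f,uv,T); return o+d*(z-o[2])/d[2]
def proj(f,P,T):
    k,d=K(f); Ti=np.linalg.inv(T); r,_=cv2.Rodrigues(Ti[:3,:3])
    return cv2.projectPoints(np.atleast_2d(np.array(P,float)),r,Ti[:3,3],k,d)[0][:,0]
E
python3 - <<'E'
from h import *
s=get_state(); print({k:np.round(v,3) for k,v in s.items()})
ims=[]
for n in ("scene","top"):
    f=grab_frame(n); T=camT(f); print(n,T.round(3).tolist(),f["fx"],f["k1"])
    cv2.imwrite(f"pics/{n}0.png",f["img"])
    for th in ("valve_grip","case","hatch","bar","jamb","tin","wrench","elbow"):
        for r in regions_of(f,th)[:4]:
            p=np.argwhere(r["pixels"]); c=p.mean(0)[::-1]
            print(th,round(r["confidence"],2),np.array(r["box"]).round(0).tolist(),c.round(0),len(p),"z=.06:",onz(f,c,.06,T).round(3))
E
```

```text
{'t': np.float64(0.0), 'q': array([-0.865,  0.359,  0.011, -0.   , -1.224, -0.288]), 'qd': array([ 0.   , -0.001,  0.   ,  0.002,  0.   ,  0.001]), 'joint_efforts': array([-2.0000e-03, -5.8271e+01,  2.9306e+01,  6.9980e+00,  7.0000e-03,
       -0.0000e+00]), 'eef_pos': array([ 0.274, -0.616,  0.226]), 'ee_rot': array([-1.569,  0.   ,  0.418]), 'force': array([-0.991,  0.871,  0.093]), 'moment': array([-0.025,  0.041,  0.011]), 'width': np.float64(0.088)}
scene [[0.332, 0.686, -0.647, 1.285], [0.943, -0.232, 0.238, -0.272], [0.013, -0.689, -0.724, 0.982], [0.0, 0.0, 0.0, 1.0]] 392.83699511186035 -0.08662336824273663
valve_grip 0.85 [331.0, 161.0, 349.0, 185.0] [339. 172.] 262 z=.06: [0.48  0.337 0.06 ]
valve_grip 0.78 [348.0, 147.0, 362.0, 171.0] [353. 159.] 219 z=.06: [0.434 0.416 0.06 ]
valve_grip 0.53 [354.0, 165.0, 375.0, 187.0] [365. 177.] 279 z=.06: [0.531 0.41  0.06 ]
hatch 0.63 [243.0, 155.0, 328.0, 212.0] [283. 184.] 2826 z=.06: [0.469 0.133 0.06 ]
bar 0.78 [241.0, 157.0, 325.0, 216.0] [283. 184.] 2941 z=.06: [0.47  0.133 0.06 ]
jamb 0.98 [172.0, 194.0, 201.0, 247.0] [184. 21
[... 697 characters left out ...]
 [0.408 0.432 0.06 ]
case 0.81 [158.0, 143.0, 341.0, 244.0] [265. 190.] 10127 z=.06: [ 0.55  -0.042  0.06 ]
hatch 0.65 [166.0, 159.0, 249.0, 238.0] [208. 198.] 5267 z=.06: [0.531 0.119 0.06 ]
bar 0.58 [167.0, 158.0, 253.0, 235.0] [209. 198.] 5365 z=.06: [0.531 0.118 0.06 ]
jamb 0.92 [316.0, 145.0, 339.0, 220.0] [326. 185.] 1062 z=.06: [ 0.562 -0.215  0.06 ]
jamb 0.57 [158.0, 141.0, 337.0, 246.0] [264. 191.] 10326 z=.06: [ 0.549 -0.038  0.06 ]
tin 0.61 [370.0, 217.0, 396.0, 238.0] [384. 229.] 542 z=.06: [ 0.435 -0.378  0.06 ]
wrench 0.83 [363.0, 138.0, 403.0, 192.0] [387. 165.] 386 z=.06: [ 0.617 -0.395  0.06 ]
elbow 0.74 [103.0, 142.0, 117.0, 165.0] [110. 152.] 241 z=.06: [0.668 0.403 0.06 ]
```

```bash
python3 - <<'E'
import cv2,numpy as np
a=cv2.imread("pics/top0.png")[120:270,70:420]; b=cv2.imread("pics/scene0.png")[130:330,90:400]
a=cv2.resize(a,None,fx=2.28,fy=2,interpolation=3) if 0 else cv2.resize(a,(700,300),interpolation=3)
cv2.imwrite("pics/a.png",a)
b=cv2.resize(b,None,fx=2.5,fy=2.5,interpolation=3); cv2.imwrite("pics/b.png",b)
t=cv2.imread("pics/top0.png")[180:265,75:150]; s=cv2.imread("pics/scene0.png")[135:200,320:390]
cv2.imwrite("pics/c.png",np.hstack([cv2.resize(t,(400,453),interpolation=3),cv2.resize(s,(400,453),interpolation=3)]))
E
```

```text
(no output)
```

View pics/a.png

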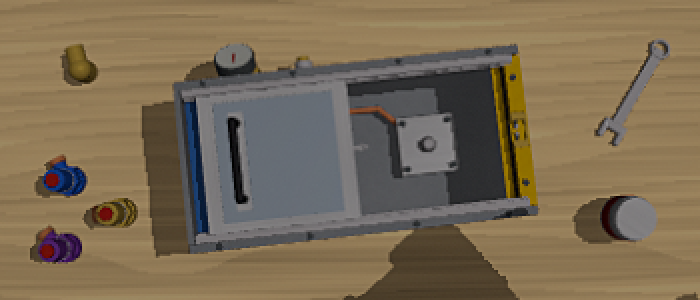

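View pics/c.png

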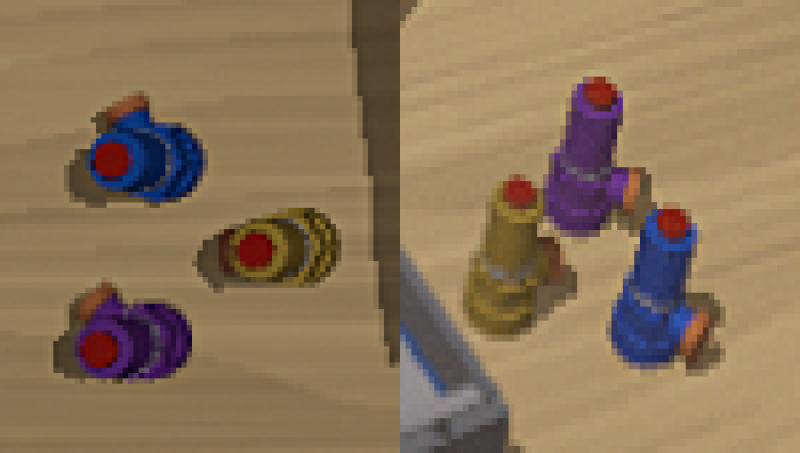

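The valve candidates in the top image are brass at (127,226), blue at (102,209) and purple at (100,243). The close crop shows the first is the only brass one, with its red cap and its outlet pointing to +y, so I choose it. The spigot shows at about (283,192) and the guard's bar at about (188,200).

```bash
python3 - <<'E'
from h import *
from scipy.optimize import least_squares
fs={n:grab_frame(n) for n in ("scene","top")}
Ts={n:camT(f) for n,f in fs.items()}
def red(n,box):
    im=fs[n]["img"].astype(int); m=(im[...,2]>110)&(im[...,1]<60)&(im[...,0]<60)
    q=np.zeros_like(m); l,t,r,b=box; q[t:b,l:r]=m[t:b,l:r]
    p=np.argwhere(q); return p.mean(0)[::-1],len(p)
def tri(uvs):
    f=lambda P: np.concatenate([proj(fs[n],P,Ts[n])[0]-uvs[n] for n in uvs])
    r=least_squares(f,[.5,0,.1]); return r.x,np.abs(r.fun).max()
for nm,bs,bt in (("brass",(331,155,350,186),(112,215,140,234)),("blue",(354,160,380,190),(88,194,115,212)),("purple",(346,144,364,162),(86,236,112,252))):
    a,na=red("scene",bs); b,nb=red("top",bt); print(nm,a,na,b,nb,tri({"scene":a,"top":b}), onz(fs["top"],b,.085,Ts["top"]))
f=fs["top"];T=Ts["top"]
print("spigot",onz(f,(283.5,192),.049,T))
for n,uv,z in (("bar a",(186,180),.175),("bar b",(191,220),.175),("boxFL",(160,161.5),.139),("boxBL",(165.5,246.5),.139),("boxFR",(327,142.5),.139),("boxBR",(339,227),.139),("lead hatch a",(241.5,160.5),.134),("lead b",(249,228),.134)):
    print(n,onz(f,uv,z,T).round(4))
E
```

```text
brass [340.64285714 162.14285714] 14 [123.         226.16666667] 6 (array([0.4545911 , 0.35552548, 0.07958296]), np.float64(0.5358322568867493)) [0.45515963 0.35491137 0.085     ]
blue [367.  166.5] 16 [ 95.29411765 208.94117647] 17 (array([0.50296797, 0.43405005, 0.07976124]), np.float64(1.2140530316926288)) [0.50396405 0.43470523 0.085     ]
purple [354.1875 147.6875] 16 [ 93.66666667 245.55555556] 9 (array([0.40082786, 0.44066906, 0.07863255]), np.float64(0.7221034959096073)) [0.4018712  0.43962992 0.085     ]
spigot [ 0.54486511 -0.09417446  0.049     ]
bar a [0.5717 0.1626 0.175 ]
bar b [0.4705 0.1507 0.175 ]
boxFL [0.6255 0.2376 0.139 ]
boxBL [0.402 0.224 0.139]
boxFR [ 0.6689 -0.2052  0.139 ]
boxBR [ 0.4452 -0.2304  0.139 ]
lead hatch a [0.6248 0.0221 0.134 ]
lead b [0.4469 0.0052 0.134 ]
```

View pics/b.png

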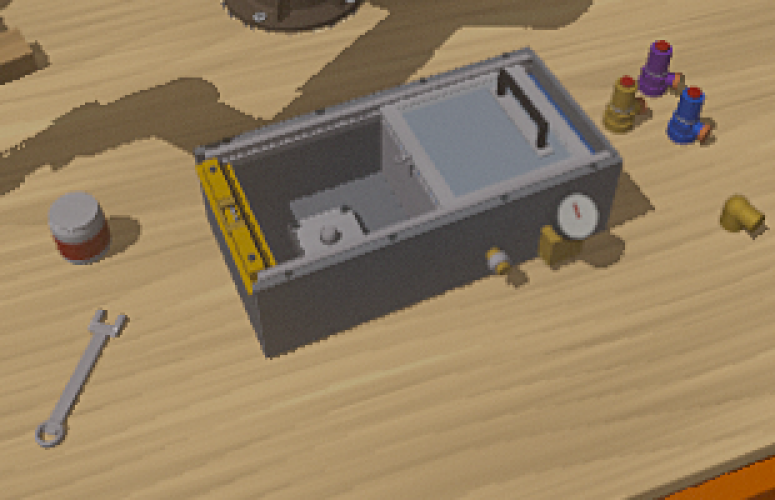

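The scene picture shows the open box. Its spigot is at (330,235) on the square block, the guard is at the +y end, and the three valves are beyond it. The case yaw is about 0.097 rad. I'll go above the port first for a wrist view, with the jaws along the case's x (yaw about 1.668).

drive_tool:
  rows:
    - [[0.1, 0.2, 0.4], 0.1, 1]
    - [[0.2, 0.4, 0.4], 0.2, 1]
    - [[0.3, 0.6, 0.4], 0.3, 1]
    - [[0.4, 0.8, 0.4], 0.4, 1]
    - [[0.45, 0.9, 0.4], 0.5, 1]
    - [[0.45, 0.9, 0.4], 0.6, 1]
    - [[0.45, 0.9, 0.4], 0.7, 1]
    - [[0.45, 0.9, 0.4], 0.796, 1]
    - [[0.45, 0.9, 0.4], 0.796, 1]
    - [[0.45, 0.9, 0.4], 0.796, 1]
  newtons: 20

```text
t: 2.0
eef_pos: [0.4091, -0.3464, 0.3469]
ee_rot: [-1.571, 0.0, 1.67]
force: [-0.5, -0.2, -0.1]
width: 0.0876
```

drive_tool:
  rows:
    - [[0.15, 0.2, 0], 0, 1]
    - [[0.3, 0.4, 0], 0, 1]
    - [[0.453, 0.6, 0], 0, 1]
    - [[0.453, 0.8, 0], 0, 1]
    - [[0.453, 0.84, 0], 0, 1]
    - [[0.453, 0.84, 0], 0, 1]
    - [[0.453, 0.84, 0], 0, 1]
    - [[0.453, 0.84, 0], 0, 1]

```text
t: 2.8
eef_pos: [0.5449, -0.0944, 0.3463]
ee_rot: [-1.57, 0.0, 1.668]
force: [0.2, 0.5, 0.4]
width: 0.0872
```

```bash
python3 - <<'E'
from h import *
s=get_state(); f=grab_frame("wrist"); T=camT(f,s)
print(s["t"],s["eef_pos"],s["ee_rot"]); print(T.round(3)); print(proj(f,[[.545,-.095,.049],[.536,.0137,.134],s["eef_pos"]],T))
cv2.imwrite("pics/w0.png",f["img"])
E
```

```text
2.8 [ 0.54491646 -0.09437075  0.34631206] [-1.57019296e+00  1.41341434e-04  1.66822079e+00]
[[-0.995 -0.094 -0.026  0.552]
 [-0.097  0.96   0.262 -0.165]
 [ 0.     0.263 -0.965  0.504]
 [ 0.     0.     0.     1.   ]]
[[259.6344136  152.28750124]
 [258.24451148 253.47633496]
 [259.26298726 243.55509437]]
```

View pics/w0.png

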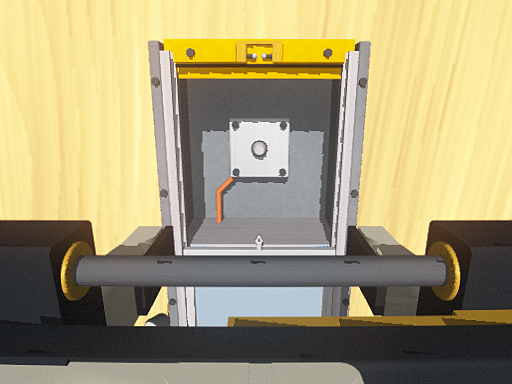

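The wrist view shows the spigot at about (259,149) with block bolts around it at (235,125), (283,125), (284,173) and (235,173). The catch is at (259,54), the guard's tongue at (260,242), and the box sides run parallel to the image columns.

```bash
python3 - <<'E'
from h import *
s=get_state(); f=grab_frame("wrist"); T=camT(f,s)
g=cv2.cvtColor(f["img"],cv2.COLOR_BGR2GRAY)
G=cv2.resize(g[110:190,220:300],None,fx=8,fy=8,interpolation=cv2.INTER_CUBIC)
c=cv2.HoughCircles(cv2.GaussianBlur(G,(0,0),3),cv2.HOUGH_GRADIENT,1,50,param1=60,param2=15,minRadius=40,maxRadius=90)
for x,y,r in c[0][:4]:
    uv=((x+.5)/8-.5+220,(y+.5)/8-.5+110); print("spig",np.round(uv,2),r/8,onz(f,uv,.049,T).round(4),onz(f,uv,.035,T).round(4))
d=(g[110:190,220:300]<90)
n,l,st,ce=cv2.connectedComponentsWithStats(d.astype(np.uint8))
P=[]
for i in range(1,n):
    if 15<st[i,4]<80:
        uv=ce[i]+[220,110]; p=onz(f,uv,.037,T); print("bolt",uv.round(1),st[i,4],p.round(4)); 
for u in ((235.3,125),(283,125),(283.5,173),(235.5,173)): P.append(onz(f,u,.038,T))
print("bolt mean",np.mean(P,0))
for n in ((162,40),(360,41),(151,222),(362,222)): print(n,onz(f,n,.139,T).round(4))
ft=grab_frame("top");Tt=camT(ft)
gt=cv2.resize(cv2.cvtColor(ft["img"],cv2.COLOR_BGR2GRAY)[165:215,255:305],None,fx=8,fy=8)
E
```

```text
spig [258.75 148.62] 8.1 [ 0.5465 -0.1007  0.049 ] [ 0.5463 -0.0987  0.035 ]
spig [284.25 173.38] 5.9875 [ 0.5081 -0.0699  0.049 ] [ 0.5068 -0.067   0.035 ]
bolt [237.6 181.6] 73 [ 0.5718 -0.049   0.037 ]
bolt [273.1 178.2] 34 [ 0.5219 -0.0589  0.037 ]
bolt [255.8 182.2] 24 [ 0.5459 -0.0507  0.037 ]
bolt mean [ 0.54544026 -0.09805557  0.038     ]
(162, 40) [ 0.6551 -0.2138  0.139 ]
(360, 41) [ 0.4561 -0.2322  0.139 ]
(151, 222) [ 0.6634 -0.0169  0.139 ]
(362, 222) [ 0.4204 -0.0405  0.139 ]
```

drive_tool:
  rows:
    - [[-0.03, 0.16, 0.03], 0, 1]
    - [[-0.06, 0.32, 0.06], 0, 1]
    - [[-0.1, 0.48, 0.09], 0, 1]
    - [[-0.15, 0.64, 0.12], 0, 1]
    - [[-0.2, 0.8, 0.12], 0, 1]
    - [[-0.3, 0.95, 0.12], 0, 1]
    - [[-0.3, 0.95, 0.12], 0, 1]

```text
t: 3.65
eef_pos: [0.453, 0.1925, 0.3828]
ee_rot: [-1.571, -0.001, 1.67]
force: [-0.0, -1.5, 0.7]
width: 0.0878
```

drive_tool:
  rows:
    - [[0, 0.16, 0], 0, 1]
    - [[0, 0.32, 0], 0, 1]
    - [[0, 0.48, 0], 0, 1]
    - [[0, 0.547, 0], 0, 1]
    - [[0, 0.547, 0], 0, 1]
    - [[0, 0.547, 0], 0, 1]
    - [[0, 0.547, 0], 0, 1]
    - [[0, 0.547, 0], 0, 1]

```text
t: 4.45
eef_pos: [0.4551, 0.3528, 0.3832]
ee_rot: [-1.571, -0.001, 1.667]
force: [0.8, -0.0, -0.1]
width: 0.0877
```

```bash
python3 - <<'E'
from h import *
s=get_state(); f=grab_frame("wrist"); T=camT(f,s)
print(s["t"],s["eef_pos"],s["ee_rot"])
im=f["img"].astype(int); m=(im[...,2]>90)&(im[...,1]<0.45*im[...,2])&(im[...,0]<.45*im[...,2])
n,l,st,ce=cv2.connectedComponentsWithStats(m.astype(np.uint8))
for i in range(1,n):
    if st[i,4]>40: print(st[i],ce[i].round(2),onz(f,ce[i],.085,T).round(4))
for r in regions_of(f,"valve_grip"): 
    b=np.array(r["box"]);print(r["confidence"],b)
cv2.imwrite("pics/w1.png",f["img"])
E
```

```text
4.45 [0.45514246 0.35279929 0.38319763] [-1.57146221e+00 -7.13903854e-04  1.66652718e+00]
[254 147  14  14 150] [260.69 153.45] [0.454 0.354 0.085]
[216 198  13  13 136] [221.96 204.03] [0.5017 0.4313 0.085 ]
[284 209  13  13 132] [290.47 214.96] [0.403  0.4382 0.085 ]
0.74 [250.1 133.2 272.2 171.6]
0.56 [201.4 176.9 237.  213.5]
0.56 [265.8 188.8 302.2 225.9]
```

View pics/w1.png

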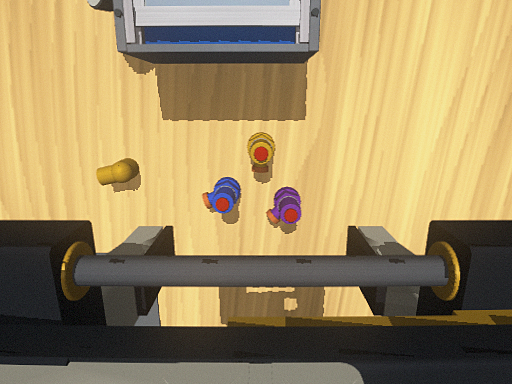

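The wrist view puts the brass valve at (261,150), with blue at (222,200) and purple at (289,208), both well clear of the fingers. I'll descend so the grip is about 66 mm above the foot.

drive_tool:
  rows:
    - [[-0.004, 0.004, -0.15], 0, 0.85]
    - [[-0.004, 0.004, -0.3], 0, 0.85]
    - [[-0.004, 0.004, -0.45], 0, 0.85]
    - [[-0.004, 0.004, -0.6], 0, 0.85]
    - [[-0.004, 0.004, -0.75], 0, 0.85]
    - [[-0.004, 0.004, -0.85], 0, 0.85]
    - [[-0.004, 0.004, -0.92], 0, 0.85]
    - [[-0.004, 0.004, -0.95], 0, 0.85]
    - [[-0.004, 0.004, -0.95], 0, 0.85]

```text
t: 5.45
eef_pos: [0.4534, 0.3547, 0.0969]
ee_rot: [-1.57, 0.001, 1.668]
force: [0.1, -0.2, 0.2]
width: 0.0744
```

drive_tool:
  rows:
    - [[0, 0, -0.06], 0, 0.85]
    - [[0, 0, -0.12], 0, 0.85]
    - [[0, 0, -0.165], 0, 0.85]
    - [[0, 0, -0.165], 0, 0.85]
    - [[0, 0, -0.165], 0, 0.85]

```text
t: 5.95
eef_pos: [0.454, 0.3558, 0.0489]
ee_rot: [-1.572, -0.0, 1.668]
force: [-0.9, 0.0, 0.6]
width: 0.0746
```

drive_tool:
  rows:
    - [[0, 0, 0], 0, 0.6]
    - [[0, 0, 0], 0, 0.5]
    - [[0, 0, 0], 0, 0.42]
    - [[0, 0, 0], 0, 0.38]
    - [[0, 0, 0], 0, 0.35]
    - [[0, 0, 0], 0, 0.32]
    - [[0, 0, 0], 0, 0.3]
    - [[0, 0, 0], 0, 0.3]
    - [[0, 0, 0], 0, 0.3]
    - [[0, 0, 0], 0, 0.3]
  newtons: 25

```text
t: 6.95
eef_pos: [0.4537, 0.3555, 0.0481]
ee_rot: [-1.571, -0.0, 1.668]
force: [1.4, 0.3, 0.1]
width: 0.0314
```

drive_tool:
  rows:
    - [[0, 0, 0.05], 0, 0.3]
    - [[0, 0, 0.15], 0, 0.3]
    - [[0, 0, 0.3], 0, 0.3]
    - [[0, 0, 0.45], 0, 0.3]
    - [[0, 0, 0.6], 0, 0.3]
    - [[0, 0, 0.73], 0, 0.3]
    - [[0, 0, 0.73], 0, 0.3]

```text
t: 7.65
eef_pos: [0.4551, 0.3569, 0.2728]
ee_rot: [-1.577, -0.006, 1.669]
force: [-0.6, 1.5, -4.1]
width: 0.0315
```

drive_tool:
  rows:
    - [[0.02, -0.08, 0], 0, 0.3]
    - [[0.06, -0.2, 0], 0, 0.3]
    - [[0.1, -0.35, 0], 0, 0.3]
    - [[0.15, -0.5, 0], 0, 0.3]
    - [[0.2, -0.65, 0], 0, 0.3]
    - [[0.25, -0.8, 0], 0, 0.3]
    - [[0.3, -0.95, 0], 0, 0.3]
    - [[0.307, -1, 0], 0, 0.3]

```text
t: 8.45
eef_pos: [0.5453, 0.0518, 0.2653]
ee_rot: [-1.568, 0.001, 1.665]
force: [-0.7, -0.6, -4.7]
width: 0.0314
```

drive_tool:
  rows:
    - [[0, -0.12, 0], 0, 0.3]
    - [[0, -0.26, 0], 0, 0.3]
    - [[0, -0.4, 0], 0, 0.3]
    - [[0, -0.48, 0], 0, 0.3]
    - [[0, -0.508, 0], 0, 0.3]
    - [[0, -0.508, 0], 0, 0.3]
    - [[0, -0.508, 0], 0, 0.3]
    - [[0, -0.508, 0], 0, 0.3]
    - [[0, -0.508, 0], 0, 0.3]

```text
t: 9.35
eef_pos: [0.5457, -0.096, 0.2669]
ee_rot: [-1.571, -0.0, 1.669]
force: [0.3, -0.7, -3.8]
width: 0.0313
```

```bash
python3 - <<'E'
from h import *
s=get_state(); f=grab_frame("wrist"); T=camT(f,s)
print(s["t"],s["eef_pos"],s["ee_rot"],s["force"],s["width"])
print(proj(f,[[.546,-.0985,.049],[.546,-.0985,.035]],T))
t=grab_frame("top")
a=cv2.resize(f["img"][60:330,140:380],(480,540),interpolation=3); b=cv2.resize(t["img"][150:240,250:350],(300,270),interpolation=3)
c=np.zeros((540,780,3),np.uint8); c[:,:480]=a; c[:270,480:]=b; cv2.imwrite("pics/w2.png",c)
E
```

```text
9.35 [ 0.54569823 -0.09602671  0.26693514] [-1.57067111e+00 -2.27701223e-04  1.66940203e+00] [ 0.28491406 -0.7015758  -3.80659448] 0.03129456540205061
[[259.64541481 161.37720047]
 [259.65923898 159.22237368]]
```

View pics/w2.png

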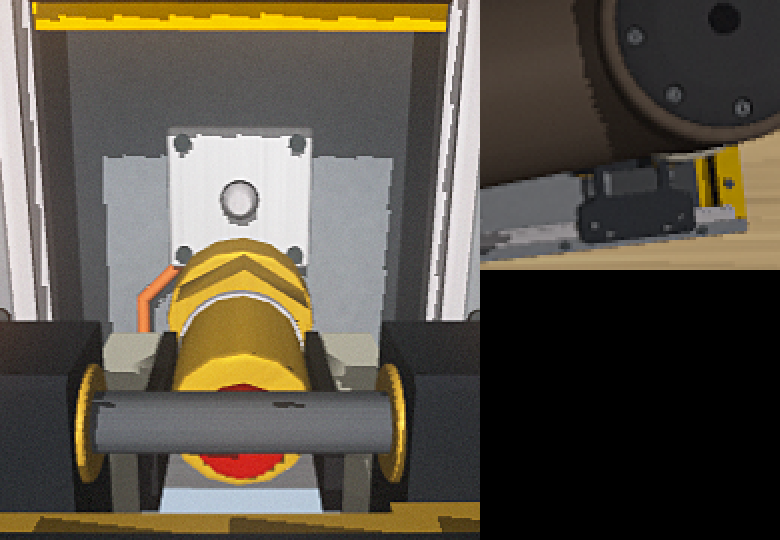

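The valve is held upright in line with the spigot, which shows at crop (239,200) with the valve at column 240. I'll lower it.

drive_tool:
  rows:
    - [[0, -0.003, -0.06], 0, 0.3]
    - [[0, -0.003, -0.16], 0, 0.3]
    - [[0, -0.003, -0.26], 0, 0.3]
    - [[0, -0.003, -0.36], 0, 0.3]
    - [[0, -0.003, -0.44], 0, 0.3]
    - [[0, -0.003, -0.5], 0, 0.3]
    - [[0, -0.003, -0.53], 0, 0.3]
    - [[0, -0.003, -0.53], 0, 0.3]
    - [[0, -0.003, -0.53], 0, 0.3]
    - [[0, -0.003, -0.53], 0, 0.3]

```text
t: 10.45
eef_pos: [0.5466, -0.0978, 0.1093]
ee_rot: [-1.573, 0.0, 1.668]
force: [-0.0, 0.8, -3.7]
width: 0.0315
```

drive_tool:
  rows:
    - [[0, 0, -0.007], 0, 0.3]
    - [[0, 0, -0.014], 0, 0.3]
    - [[0, 0, -0.021], 0, 0.3]
    - [[0, 0, -0.028], 0, 0.3]
    - [[0, 0, -0.035], 0, 0.3]
    - [[0, 0, -0.042], 0, 0.3]
    - [[0, 0, -0.042], 0, 0.3]

```text
t: 11.15
eef_pos: [0.5454, -0.098, 0.095]
ee_rot: [-1.57, -0.0, 1.668]
force: [-0.4, 0.3, -3.2]
width: 0.0313
```

drive_tool:
  rows:
    - [[0, 0, -0.005], 0, 0.3]
    - [[0, 0, -0.01], 0, 0.3]
    - [[0, 0, -0.015], 0, 0.3]
    - [[0, 0, -0.02], 0, 0.3]
    - [[0, 0, -0.02], 0, 0.3]

```text
t: 11.65
eef_pos: [0.5455, -0.098, 0.0892]
ee_rot: [-1.57, -0.0, 1.668]
force: [0.4, -0.2, -4.7]
width: 0.0316
```

Going in freely. I'll continue to the seat.

drive_tool:
  rows:
    - [[0, 0, -0.004], 0, 0.3]
    - [[0, 0, -0.008], 0, 0.3]
    - [[0, 0, -0.012], 0, 0.3]
    - [[0, 0, -0.016], 0, 0.3]
    - [[0, 0, -0.016], 0, 0.3]

```text
t: 12.15
eef_pos: [0.5455, -0.0979, 0.0844]
ee_rot: [-1.57, -0.0, 1.668]
force: [0.9, 0.8, -4.6]
width: 0.0314
```

drive_tool:
  rows:
    - [[0, 0, -0.003], 0, 0.3]
    - [[0, 0, -0.006], 0, 0.3]
    - [[0, 0, -0.006], 0, 0.3]

```text
t: 12.45
eef_pos: [0.5458, -0.098, 0.0832]
ee_rot: [-1.571, 0.0, 1.668]
force: [-0.6, -0.8, 0.1]
width: 0.0314
```

drive_tool:
  rows:
    - [[0, 0, -0.003], 0, 0.3]
    - [[0, 0, -0.005], 0, 0.3]
    - [[0, 0, -0.005], 0, 0.3]

```text
t: 12.75
eef_pos: [0.546, -0.0982, 0.083]
ee_rot: [-1.572, 0.001, 1.669]
force: [-4.4, 0.3, 11.3]
width: 0.0318
```

The force rises while z holds at 0.083, so it is on the seat. I'll relax, let go, rise and look.

drive_tool:
  rows:
    - [[0, 0, 0.005], 0, 0.3]
    - [[0, 0, 0.005], 0, 0.45]
    - [[0, 0, 0.005], 0, 0.6]
    - [[0, 0, 0.005], 0, 0.75]
    - [[0, 0, 0.005], 0, 0.75]
    - [[0, 0, 0.005], 0, 0.75]
    - [[0, 0, 0.005], 0, 0.75]

```text
t: 13.45
eef_pos: [0.5457, -0.0979, 0.0828]
ee_rot: [-1.571, 0.0, 1.668]
force: [1.0, -0.4, -0.3]
width: 0.0651
```

drive_tool:
  rows:
    - [[0, 0, 0.05], 0, 0.75]
    - [[0, 0, 0.12], 0, 0.75]
    - [[0, 0, 0.25], 0, 0.75]
    - [[0, 0, 0.4], 0, 0.75]
    - [[0, 0, 0.55], 0, 0.75]
    - [[0, 0, 0.7], 0, 0.75]
    - [[0, 0, 0.85], 0, 0.75]
    - [[0, 0, 0.85], 0, 0.75]
    - [[0, 0, 0.85], 0, 0.75]
    - [[0, 0, 0.85], 0, 0.75]

```text
t: 14.45
eef_pos: [0.5451, -0.0978, 0.3368]
ee_rot: [-1.569, -0.0, 1.668]
force: [-0.1, 0.2, -0.2]
width: 0.0657
```

```bash
python3 - <<'E'
from h import *
s=get_state(); f=grab_frame("wrist"); T=camT(f,s)
print(s["t"],s["eef_pos"],s["force"],s["width"])
im=f["img"].astype(int); m=(im[...,2]>90)&(im[...,1]<0.45*im[...,2])&(im[...,0]<.45*im[...,2])
n,l,st,ce=cv2.connectedComponentsWithStats(m.astype(np.uint8))
for i in range(1,n):
    if st[i,4]>40: print(st[i],ce[i].round(2),onz(f,ce[i],.120,T).round(4))
print(proj(f,[.546,-.098,.12],T))
cv2.imwrite("pics/w3.png",f["img"])
E
```

```text
14.45 [ 0.54505284 -0.09782194  0.33678018] [-0.10855051  0.21774422 -0.18779648] 0.0656937905122444
[251 154  17  17 227] [258.88 161.86] [ 0.5458 -0.0999  0.12  ]
[[258.57760399 163.46904718]]
```

View pics/w3.png

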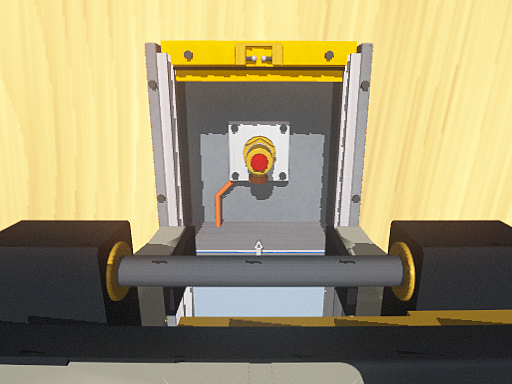

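The valve stands upright on the block at (259,156), with the guard's tongue at (259,243) and the striker's dark face at about row 68. Next I work out the bar position and the guard's travel.

```bash
python3 - <<'E'
from h import *
s=get_state(); f=grab_frame("wrist"); T=camT(f,s)
u=np.array([-.0968,.9953,0]); 
print("col259 rows 55-90", f["img"][55:90,220].tolist()[::1])
for n,uv,z in (("face67",(220,67),.13),("face70",(220,70),.13),("lead250",(259,250),.134),("tongue tip",(259,240),.13)):
    p=onz(f,uv,z,T); print(n,p.round(4),round(p@u,4))
t=grab_frame("top");Tt=camT(t)
for r in regions_of(t,"bar")[:2]: print(r["box"],r["confidence"])
g=cv2.cvtColor(t["img"],cv2.COLOR_BGR2GRAY)
m=np.zeros(g.shape,np.uint8); m[172:228,178:200]=(g[172:228,178:200]<45)
p=np.argwhere(m)[:,::-1].astype(float); (c,sz,a)=cv2.minAreaRect(p.astype(np.float32)); print(len(p),c,sz,a)
q=onz(t,c,.172,Tt); print("bar",q,q@u); q=onz(t,p.mean(0),.172,Tt); print("bar",q,q@u)
E
```

```text
col259 rows 55-90 [[0, 214, 249], [0, 211, 248], [0, 211, 247], [0, 209, 248], [0, 205, 247], [0, 209, 247], [0, 209, 248], [0, 212, 248], [0, 219, 255], [0, 177, 240], [13, 84, 121], [28, 90, 127], [31, 54, 78], [29, 55, 78], [27, 52, 76], [18, 99, 142], [0, 129, 177], [0, 122, 170], [0, 118, 166], [5, 116, 162], [0, 110, 155], [0, 180, 239], [0, 217, 253], [0, 211, 248], [0, 207, 249], [0, 195, 249], [65, 133, 171], [88, 84, 87], [84, 89, 96], [81, 87, 99], [77, 89, 96], [82, 88, 99], [86, 94, 99], [86, 93, 103], [79, 86, 95]]
face67 [ 0.5949 -0.1959  0.13  ] -0.2526
face70 [ 0.5947 -0.193   0.13  ] -0.2497
lead250 [0.5357 0.001  0.134 ] -0.0509
tongue tip [ 0.5368 -0.0098  0.13  ] -0.0617
[324.8, 200.9, 341.5, 220.0] 0.73
[220.1, 210.7, 252.4, 233.5] 0.67
0 (0.0, 0.0) (0.0, 0.0) 0.0
bar [1.10799842 0.71618897 0.172     ] 0.6055686385289742
bar [nan nan nan] nan<stdin>:12: RuntimeWarning: Mean of empty slice.
  ret = um.true_divide(
```

drive_tool:
  rows:
    - [[0, 0.1, 0], 0, 0.3]
    - [[-0.02, 0.25, 0], 0, 0]
    - [[-0.05, 0.4, 0], 0, 0]
    - [[-0.08, 0.55, 0], 0, 0]
    - [[-0.097, 0.7, 0], 0, 0]
    - [[-0.097, 0.85, 0], 0, 0]
    - [[-0.097, 1, 0], 0, 0]
    - [[-0.097, 1, 0], 0, 0]

```text
t: 15.45
eef_pos: [0.5162, 0.2063, 0.3363]
ee_rot: [-1.569, 0.001, 1.672]
force: [-0.2, 0.1, -0.9]
width: 0.0075
```

drive_tool:
  rows:
    - [[0, 0.028, -0.05], 0, 0]
    - [[0, 0.028, -0.15], 0, 0]
    - [[0, 0.028, -0.3], 0, 0]
    - [[0, 0.028, -0.43], 0, 0]
    - [[0, 0.028, -0.53], 0, 0]
    - [[0, 0.028, -0.59], 0, 0]
    - [[0, 0.028, -0.623], 0, 0]
    - [[0, 0.028, -0.623], 0, 0]
    - [[0, 0.028, -0.623], 0, 0]

```text
t: 16.35
eef_pos: [0.5171, 0.2106, 0.1517]
ee_rot: [-1.572, -0.0, 1.668]
force: [-0.7, 0.2, 0.2]
width: 0.0002
```

```bash
python3 - <<'E'
from h import *
s=get_state(); f=grab_frame("wrist"); T=camT(f,s)
u=np.array([-.0968,.9953,0])
print(s["t"],s["eef_pos"],s["eef_pos"]@u,s["force"],s["width"])
cv2.imwrite("pics/w4.png",f["img"])
E
```

```text
16.35 [0.51705706 0.21058487 0.15166769] 0.15954399492550378 [-0.65091436  0.23597729  0.1946014 ] 0.00015609203842218073
```

View pics/w4.png

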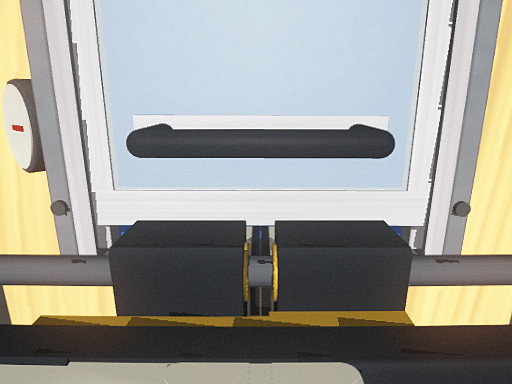

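The bar runs from column 127 to 395 at row 143, and the shut fingers sit centred behind it at column 260. I'll approach and push steadily.

drive_tool:
  rows:
    - [[0.0016, -0.0166, 0], 0, 0]
    - [[0.0049, -0.05, 0], 0, 0]
    - [[0.0081, -0.083, 0], 0, 0]
    - [[0.0091, -0.093, 0], 0, 0]
    - [[0.01, -0.103, 0], 0, 0]
    - [[0.0109, -0.112, 0], 0, 0]
    - [[0.0119, -0.122, 0], 0, 0]
    - [[0.0129, -0.132, 0], 0, 0]
    - [[0.0139, -0.143, 0], 0, 0]
    - [[0.0149, -0.153, 0], 0, 0]

```text
t: 17.4
eef_pos: [0.5212, 0.1647, 0.151]
ee_rot: [-1.571, -0.0, 1.668]
force: [-0.4, 2.5, -0.1]
width: 0.0003
```

drive_tool:
  rows:
    - [[0.001, -0.01, 0], 0, 0]
    - [[0.0024, -0.025, 0], 0, 0]
    - [[0.0044, -0.045, 0], 0, 0]
    - [[0.0063, -0.065, 0], 0, 0]
    - [[0.0083, -0.085, 0], 0, 0]
    - [[0.0102, -0.105, 0], 0, 0]
    - [[0.0122, -0.125, 0], 0, 0]
    - [[0.0141, -0.145, 0], 0, 0]
    - [[0.0161, -0.165, 0], 0, 0]
    - [[0.018, -0.185, 0], 0, 0]
    - [[0.02, -0.205, 0], 0, 0]
    - [[0.0219, -0.225, 0], 0, 0]

```text
t: 18.6
eef_pos: [0.5277, 0.0966, 0.151]
ee_rot: [-1.571, -0.0, 1.668]
force: [-0.2, 1.6, 1.1]
width: 0.0005
```

drive_tool:
  rows:
    - [[0.0019, -0.02, 0], 0, 0]
    - [[0.0039, -0.04, 0], 0, 0]
    - [[0.0058, -0.06, 0], 0, 0]
    - [[0.0078, -0.08, 0], 0, 0]
    - [[0.0097, -0.1, 0], 0, 0]
    - [[0.0117, -0.12, 0], 0, 0]
    - [[0.0136, -0.14, 0], 0, 0]
    - [[0.0156, -0.16, 0], 0, 0]
    - [[0.0175, -0.18, 0], 0, 0]
    - [[0.0195, -0.2, 0], 0, 0]
    - [[0.0214, -0.22, 0], 0, 0]
    - [[0.0233, -0.24, 0], 0, 0]

```text
t: 19.8
eef_pos: [0.5346, 0.0246, 0.151]
ee_rot: [-1.571, -0.0, 1.668]
force: [-0.3, 2.2, 1.2]
width: -0.0001
```

```bash
python3 - <<'E'
from h import *
s=get_state(); f=grab_frame("wrist"); T=camT(f,s)
u=np.array([-.0968,.9953,0])
print(s["t"],s["eef_pos"],s["eef_pos"]@u,s["force"],s["width"])
cv2.imwrite("pics/w5.png",f["img"])
E
```

```text
19.8 [0.53461834 0.02456265 0.15097389] -0.027303849810694374 [-0.32413931  2.23468167  1.21758256] -0.00014673845180605317
```

View pics/w5.png

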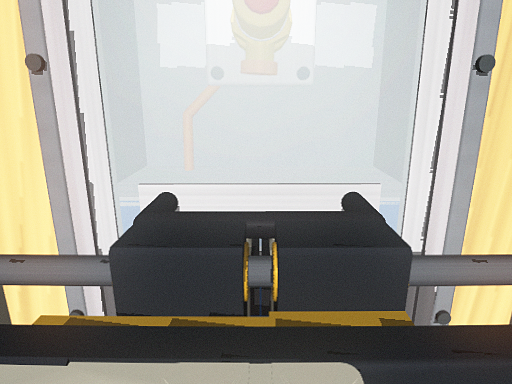

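The guard already covers the valve, which shows through the sheet at (262,30), with no obstruction. I'll slow down.

drive_tool:
  rows:
    - [[0.0013, -0.0133, 0], 0, 0]
    - [[0.0026, -0.0266, 0], 0, 0]
    - [[0.0039, -0.04, 0], 0, 0]
    - [[0.0052, -0.0533, 0], 0, 0]
    - [[0.0065, -0.0666, 0], 0, 0]
    - [[0.0078, -0.08, 0], 0, 0]
    - [[0.0091, -0.0933, 0], 0, 0]
    - [[0.0104, -0.1067, 0], 0, 0]

```text
t: 20.65
eef_pos: [0.5376, -0.0073, 0.1509]
ee_rot: [-1.571, 0.0, 1.668]
force: [-0.7, 1.7, -1.2]
width: 0.0003
```

drive_tool:
  rows:
    - [[0.0006, -0.0066, 0], 0, 0]
    - [[0.0013, -0.0133, 0], 0, 0]
    - [[0.0019, -0.02, 0], 0, 0]

```text
t: 20.95
eef_pos: [0.5382, -0.0131, 0.1509]
ee_rot: [-1.571, 0.0, 1.668]
force: [-0.1, 1.8, -0.0]
width: 0.0003
```

drive_tool:
  rows:
    - [[0.0003, -0.0033, 0], 0, 0]
    - [[0.0006, -0.0066, 0], 0, 0]
    - [[0.001, -0.01, 0], 0, 0]
    - [[0.0013, -0.0133, 0], 0, 0]

```text
t: 21.35
eef_pos: [0.5386, -0.017, 0.1509]
ee_rot: [-1.571, 0.0, 1.668]
force: [-0.3, 1.9, -2.2]
width: 0.0006
```

drive_tool:
  rows:
    - [[0.0003, -0.0033, 0], 0, 0]
    - [[0.0006, -0.0066, 0], 0, 0]
    - [[0.001, -0.01, 0], 0, 0]

```text
t: 21.65
eef_pos: [0.5389, -0.02, 0.1509]
ee_rot: [-1.571, -0.0, 1.668]
force: [1.4, 1.9, -1.6]
width: 0.0003
```

drive_tool:
  rows:
    - [[0.0003, -0.0033, 0], 0, 0]
    - [[0.0006, -0.0066, 0], 0, 0]
    - [[0.001, -0.01, 0], 0, 0]

```text
t: 21.95
eef_pos: [0.5392, -0.023, 0.151]
ee_rot: [-1.571, -0.0, 1.668]
force: [-0.8, 1.6, -1.4]
width: 0.0003
```

drive_tool:
  rows:
    - [[0.0003, -0.0033, 0], 0, 0]
    - [[0.0006, -0.0066, 0], 0, 0]

```text
t: 22.15
eef_pos: [0.5395, -0.0246, 0.1509]
ee_rot: [-1.571, -0.001, 1.668]
force: [-1.5, 7.0, -0.8]
width: 0.0004
```

The catch is met, with the push up to 7 N. I'll continue in 1–2 mm steps.

drive_tool:
  rows:
    - [[0.0003, -0.0033, 0], 0, 0]
    - [[0.0006, -0.0066, 0], 0, 0]

```text
t: 22.35
eef_pos: [0.5399, -0.0259, 0.151]
ee_rot: [-1.572, -0.002, 1.668]
force: [-1.5, 9.1, -1.3]
width: 0.0003
```

drive_tool:
  rows:
    - [[0.0002, -0.0025, 0], 0, 0]
    - [[0.0005, -0.005, 0], 0, 0]

```text
t: 22.55
eef_pos: [0.5401, -0.027, 0.151]
ee_rot: [-1.572, -0.002, 1.668]
force: [-1.9, 10.9, -1.5]
width: 0.0005
```

drive_tool:
  rows:
    - [[0.0002, -0.0025, 0], 0, 0]
    - [[0.0005, -0.005, 0], 0, 0]

```text
t: 22.75
eef_pos: [0.5402, -0.0285, 0.151]
ee_rot: [-1.572, -0.002, 1.668]
force: [-1.0, 7.3, -2.0]
width: 0.0003
```

drive_tool:
  rows:
    - [[0.0001, -0.0015, 0], 0, 0]
    - [[0.0003, -0.003, 0], 0, 0]

```text
t: 22.95
eef_pos: [0.5401, -0.0306, 0.151]
ee_rot: [-1.571, -0.0, 1.668]
force: [-0.9, 2.0, 0.3]
width: 0.0006
```

The push dropped, so the balls gave way. I'll feel gently for the stop.

drive_tool:
  rows:
    - [[0.0001, -0.0015, 0], 0, 0]
    - [[0.0003, -0.003, 0], 0, 0]

```text
t: 23.15
eef_pos: [0.5399, -0.0315, 0.151]
ee_rot: [-1.571, -0.0, 1.668]
force: [-2.5, 6.2, 1.8]
width: 0.0003
```

drive_tool:
  rows:
    - [[0, 0, 0], 0, 0]
    - [[0, 0, 0], 0, 0]

```text
t: 23.35
eef_pos: [0.5399, -0.0315, 0.1511]
ee_rot: [-1.571, -0.001, 1.668]
force: [-1.9, 4.7, 1.5]
width: 0.0006
```

drive_tool:
  rows:
    - [[0.0001, -0.0015, 0], 0, 0]
    - [[0.0002, -0.003, 0], 0, 0]
    - [[0.0002, -0.003, 0], 0, 0]

```text
t: 23.65
eef_pos: [0.5399, -0.0316, 0.1511]
ee_rot: [-1.571, -0.002, 1.668]
force: [-4.2, 9.4, 2.4]
width: 0.0001
```

It is against the stop: +5 N for 0.1 mm of motion. I'll back off, rise and check that it holds.

drive_tool:
  rows:
    - [[-0.0006, 0.007, 0], 0, 0]
    - [[-0.003, 0.03, 0], 0, 0]
    - [[-0.007, 0.07, 0], 0, 0]
    - [[-0.015, 0.15, 0], 0, 0]
    - [[-0.015, 0.15, 0.1], 0, 0]
    - [[-0.015, 0.15, 0.25], 0, 0]
    - [[-0.015, 0.15, 0.4], 0, 0]
    - [[-0.015, 0.15, 0.55], 0, 0]
    - [[-0.015, 0.15, 0.7], 0, 0]
    - [[-0.015, 0.15, 0.7], 0, 0]
    - [[-0.015, 0.15, 0.7], 0, 0]

```text
t: 24.75
eef_pos: [0.5359, 0.013, 0.3622]
ee_rot: [-1.573, -0.001, 1.668]
force: [0.4, -0.3, -1.7]
width: 0.0004
```

drive_tool:
  rows:
    - [[0, -0.1, 0], 0, 0]
    - [[0.02, -0.25, 0], 0, 0]
    - [[0.04, -0.4, 0], 0, 0]
    - [[0.04, -0.4, 0], 0, 0]
    - [[0.04, -0.4, 0], 0, 0]
    - [[0.04, -0.4, 0], 0, 0]

```text
t: 25.35
eef_pos: [0.5474, -0.107, 0.36]
ee_rot: [-1.569, -0.0, 1.668]
force: [0.3, 0.1, -0.7]
width: 0.0002
```

```bash
python3 - <<'E'
from h import *
s=get_state(); f=grab_frame("wrist"); T=camT(f,s)
print(s["t"],s["eef_pos"],s["force"])
a=cv2.resize(f["img"][0:250,130:390],(780,750))[:600]; cv2.imwrite("pics/w6.png",a)
E
```

```text
25.35 [ 0.54735553 -0.10703169  0.36002704] [ 0.28788412  0.11901572 -0.72998729]
```

View pics/w6.png

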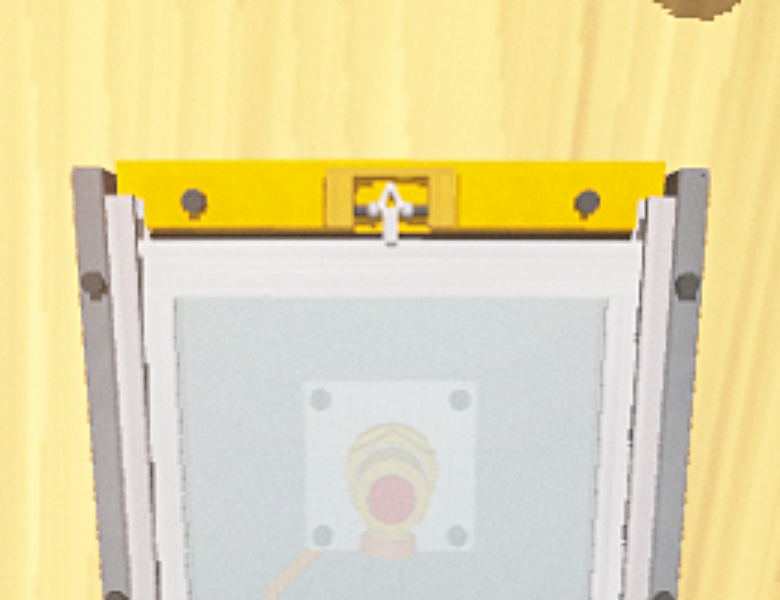

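The guard is home against the striker's black face (row 235). The arrow head is past the balls (390,200) and the valve stands under the guard (390,480). The robot touches nothing, so I'll hand in.

```bash
python3 -c "
from h import *
print(job_done())"
```

```text
the job is handed in; nothing more can be done
None
```

The job is done and handed in at about 25 s of the 72 s allowed: the brass valve is seated on the test port and the guard is caught home over it.

- **Valve:** I gripped it about 66 mm above its foot and lowered it onto the spigot. It stopped at the expected seat height, and 11 N of pressing moved it no further. After I let go, the picture showed it upright and centred on the block.
- **Guard:** I pushed it from behind the bar at about 2 N. The catch came in at 7 N, peaked near 11 N, then dropped to 2 N. The guard then met the stop, at most about 10 N at the tool.
- **Last check:** The final picture, after backing off, shows the guard against the rubber face with the tongue's arrow head past the catch balls. The valve is upright underneath, and the robot is touching nothing.

The first by-eye reading of the port from the top camera was about 4 mm off in y from the wrist camera. I used the wrist reading, and the valve went on freely. I did not photograph the tin, wrench, elbow and look-alike valves again at the end, but the arm never came near enough to touch them.

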